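# Set the torque driver and put it in its sloped rest

### The arm

A 7-joint arm with a two-finger parallel gripper is mounted at the origin on a cart in front of the work surface, level with it; the furniture and walls round the work are solid. World frame = base frame: x ahead of the robot, y to its left, z up, the work surface at z = 0. Lengths are in m, angles in rad, forces in N, time in s.
With the tool pointing down it reaches from about 0.35 to 0.9 m from the base axis. Payload 19.9 kg.
Tool frame: the origin (TCP) lies on the centre line of the jaws, within the pads' length; the fingertips stand 11 mm ahead of it and the grasp point (between the pads) lies 8 mm behind it; z points along the fingers, y is the line along which they close (so a half turn about z gives the same grasp; the last joint's range is limited). The gripper opens to 94 mm and grips with 3 to 60 N. Pads are 16 mm wide; open, the fingers measure 119 mm over their backs; the gripper's body (75 mm by 177 mm) begins 78 mm behind the grasp point.
Start: joints at [1.147, 0.417, -0.01, 1.614, 0.005, 1.111, -0.053], TCP at [0.233, -0.58, 0.216] pointing down, gripper open.
Joint ranges: [-2.81, 2.81], [-0.39, 2.02], [-1.27, 1.25], [0.06, 2.57], [-1.19, 4.33], [0.19, 2], [-2.82, 2.82]. Speed limits (rad/s): [1.89, 1.89, 2.39, 2.39, 3.01, 3.01, 3.01].

### API

Orientations are given as a unit quaternion [x, y, z, w].
In Python, from rig import sense, imaging, job_done gives the robot as it stands. The module is installed in compiled form; this text tells all that it offers.
- The arm moves only by the tool play_rows, never from a script. Its argument "motion" is a list of rows, each a list of 4 numbers: the shift along the tool's x, y, z normalised to -1 to 1, where 1 is 25 mm, then the turn about the tool's z normalised to -1 to 1, where 1 is 0.1 rad. In form: [[dx, dy, dz, turn], ...]. A call has 1 to 5 rows; each row shifts and turns the commanded pose from where the row before left it, along the tool's axes as they then stand; what a row does not reach is not made up. A row lasts 1/12 s, in which the tool goes at most 41.7 mm and 7.16 degrees, less where a joint would pass 70% of its speed; a pose out of reach is approached as far as the arm can. A call with a number of a shift or a turn outside -1 to 1 is refused whole. A call with a gripper value outside its range is refused whole. "fingers" is the opening, from -1 (shut) to 1 (fully open), set as the call begins (left out, the last holds). The fingers move at their own pace and stop on an object; "grip_force" is the grip in N (left out, the last holds). Time passes only in rows, so rows that do not move let the fingers close. It gives the time, the measured TCP pose, the force, the opening and the grip force at its end, in the units of the state.
- sense(): the state, without advancing time (a new reading comes with each control period).
- imaging.snapshot(name): name is "scene" or "top" or "wrist"; returns a dict with "frame" (480x640x3 uint8, red, green, blue), "fx", "fy", "cx", "cy" (pixels), "distortion" ([k1, k2, p1, p2, k3] as OpenCV has them; the pictures are not rectified), "origin" and "orientation" of the camera in the world; the wrist camera has in their place "tool_from_camera" (4x4, takes a point from camera to tool coordinates, whose origin is the TCP and whose axes are the flange's). Camera axes: x right, y up, looking along -z (the intrinsics and any distortion apply to the point x, -y, -z); pixel columns grow to the right and rows downward; lengths in m; the calibration is good to about 2 mm. A picture is of the moment at which its call begins: read the wrist's pose just before it. There is no depth.
- job_done(): hands the job in; it is judged then, once.
The state is a dict: "clock": time; "joints": joint angles; "dq": joint speeds; "joint_torque": joint torques, N m; "position": TCP position; "ee_rot": TCP orientation; "contact_force": force on the tool from outside, world axes, zero at the start; "moment": the same for the moment, N m; "gripper_width": finger opening in m; "grip_force": force on a finger pad.
Only numpy, scipy, OpenCV 4.12 (cv2) and the standard library are available. Lean on these libraries where they do the work, as an engineer would, in place of code of your own. Each camera call takes 0.05 s, during which the arm holds its last target. There are 200 camera calls.

### The job

Get the torque driver ready for the motor screws. While it stands in the wooden tool block, turn its knurled setting ring clockwise (seen from above) until it stops, then turn it back two clicks; then draw the driver straight up out of the block and lay it in the sloped V rest by the motors, bit pointing down the slope and the ring close against the upper end of the V, and let go with the two-click setting unchanged. Leave the other drivers in the block, and the bottle, screw cup, battery and solder reel on the bench, where they are.

Things in the scene. Friction and masses are not known exactly. Their poses are not given: they have to be found in the camera images.
- block: light wooden tool block, 126 x 126 x 85 mm high, fixed. Origin: centre of its underside; x, y along its sides, z up. Four square pockets (20 mm wide, 75 mm deep) at x = +-31, y = +-31 mm, a driver bit down in each; they keep the drivers from turning (0.1 rad of play). Any driver may be in any pocket. A magnifier stand, 250 mm high, is close to it on the robot's side.
- ring_center (a point): centre of the torque driver's setting ring: knurled bare aluminium, 42 mm in diameter, 28 mm high, wider than the handle; no other driver has one. On the driver's axis, 146 mm above the bit's tip, 22 mm below the driver's top; 161 mm above the bench while in the block. z points along the driver from bit to top. Gripped on the upper half of the ring, the fingertips stay clear of the V rest.
- collar (a point): point on the torque driver's axis at the ring's underside, 132 mm above the bit's tip; axes as ring_center. The driver: 168 mm long, about 0.15 kg; from the tip: bit, square nose 18 mm wide (28 to 70 mm), flange 35 mm in diameter (70 to 78, rests on the block's top), black handle 30 mm in diameter (78 to 132), ring, low cap. It must rise 72 mm to leave its pocket.
- ring (a joint): angle of the setting ring on the driver, rad: 0 at its stop, growing counter-clockwise seen from above (from the cap), up to 2.1. It clicks every 0.349 rad (20 degrees): 0, 0.349, 0.698 (two clicks), 1.047, ... About 0.06 N m takes it over a click; let go, it springs into the nearest one. Starts three or four clicks from the stop.
- rest_v: bare-aluminium V trough (sides at 90 degrees, walls 4 mm) of the sloped rest. Its frame lies where the driver's collar point belongs: on the axis of a 30 mm handle lying in the V, at the trough's upper end. z points up the slope (60 degrees from level, roughly towards the robot), x square out of the open V (up and away from the robot), y across. The trough runs from z = 0 to -50 mm; edges at x = -4, y = +-20 mm.
- rest: the sloped rest as a whole, fixed: dark steel foot plate 130 x 76 x 8 mm, post and V trough. Origin on the bench straight below rest_v's origin, which is 140 mm up; x points level in the downhill direction of the trough. The ring is wider than the trough, so it hangs against the trough's upper end; the tip of a driver in the V is about 26 mm above the bench, clear of the plate.
- stubby_mid (a point): the short driver in the block (no ring, handle 28 mm in diameter, top 142 mm above the bench): point on its axis 113 mm above the bench. Leave it.
- slim_mid (a point): the slim driver in the block (no ring, handle 24 mm in diameter, top 173 mm above the bench): point on its axis 130 mm above the bench. Leave it.
- tall_mid (a point): the tall driver in the block (no ring, handle 28 mm in diameter, top 200 mm above the bench): point on its axis 140 mm above the bench. Leave it.
- bottle_mid (a point): clear water bottle, 60 mm in diameter, 214 mm high, standing left of the kit box; point on its axis 100 mm up. Bystander. The open kit box in the middle of the bench, between block and rest, is 118 mm high, its lid standing up at the far end; above that a white lamp head hangs 0.42 m up.
- screw_cup_mid (a point): shallow grey cup of screws, 56 mm wide, 17 mm high, beside the rest; its centre. Bystander.
- battery_mid (a point): black and yellow battery pack with its lead, 34 x 116 x 17 mm, beside the rest; its centre. Bystander.
- spool_mid (a point): solder reel lying on its flange, 55 mm wide, 36 mm high, right of the block; its centre. Bystander.

How it is judged:
On the way, in this order (a step that is already met when the one before it is completed fails the run):
1. the ring is turned clockwise onto its stop, the driver still standing in the block (value of joint ring below 0.09 rad and z of collar in the frame of block below 0.16 m and angle between collar's own z axis and vertical below 0.15 rad), for 0.1 s.
2. the ring is turned back two clicks, the driver still standing in the block (value of joint ring between 0.568 and 0.828 rad and z of collar in the frame of block below 0.16 m and angle between collar's own z axis and vertical below 0.15 rad), for 0.2 s.
3. the driver is drawn up clear of the block (z of collar in the frame of block above 0.218 m), for 0.1 s.
At the end, for the whole second after the job is handed in: The torque driver lies in the V trough, let go, bit down the slope, its axis within 6 mm and 0.12 rad of the trough's, the ring's underside within 15 mm of the trough's upper end, the ring still at two clicks (0.70 +- 0.13 rad) (x of collar in the frame of rest_v between -0.006 and 0.006 m and y of collar in the frame of rest_v between -0.006 and 0.006 m and z of collar in the frame of rest_v between -0.005 and 0.015 m and angle between the z axis of collar and the z axis of rest_v, either way round below 0.12 rad and angle between collar's own z axis and vertical below 1 rad and value of joint ring between 0.568 and 0.828 rad); the robot touches nothing.
It fails at once if another driver in the block is pulled out, or shifted by more than 15 mm (distance of any of stubby_mid, slim_mid, tall_mid from where it was at the start of the episode above 0.015 m).
It fails at once if the bottle, screw cup, battery or solder reel is shifted by more than 20 mm (distance of any of bottle_mid, screw_cup_mid, battery_mid, spool_mid from where it was at the start of the episode above 0.02 m).
It also fails if it takes over 51 s, if anything falls off the work surface, if the arm or the gripper's body presses on something with over 40 N, if the wrist force passes 120 N, or if a joint passes its speed limit or range.

## Working session

There is one attempt and no reset: what is moved stays moved. The work goes in short steps, Python scripts to look and compute and a tool call to move; the robot and the scene stay as the last step left them, time stands still between calls to the robot, and variables do not carry over. Pictures are saved under pics/ and viewed, at most 10 in all, crops included, and the job is handed in when it is done.

Besides the shell and the picture viewer there is one more tool, called after "Emit:" as name(argument=value, ...) on one line, values as JSON. play_rows: Moves the arm, as the interface text tells. Scaled input: -1 to 1 covers 25 mm each way for a shift and 0.1 rad each way for a turn. Its arguments: {"type":"object","properties":{"motion":{"type":"array"},"fingers":{"type":"number"},"grip_force":{"type":"number"}},"required":["motion"]}

```bash
mkdir -p pics; python3 - <<'E'
from rig import sense, imaging
import cv2,json
s=sense(); print(s)
for n in ["scene","top"]:
    d=imaging.snapshot(n); cv2.imwrite(f"pics/{n}0.png",d["frame"][:,:,::-1])
    print(n,{k:v for k,v in d.items() if k!="frame"})
E
```

```text
{'clock': 0.0, 'joints': array([ 1.14748646,  0.41795538, -0.01032251,  1.6142001 ,  0.00469838,
        1.11069687, -0.05298007]), 'dq': array([-0.00155431, -0.00047926, -0.00042937,  0.00064268,  0.00043837,
        0.00226733, -0.00041015]), 'joint_torque': array([ 1.06892108e-03, -8.51254678e+01,  6.39790334e-01, -4.25989366e+01,
       -4.86964721e-02,  1.84485252e-02,  1.00950181e-04]), 'position': array([ 0.23273386, -0.57964369,  0.2158259 ]), 'ee_rot': array([ 9.81828433e-01,  1.89769717e-01, -1.57650219e-04, -5.97392980e-04]), 'contact_force': array([-0.1071083 , -0.42969855, -0.2852451 ]), 'moment': array([ 0.02580551,  0.05648679, -0.02845525]), 'grip_force': 0.0, 'gripper_width': 0.0940316837258764}
scene {'fx': 439.77074718102944, 'fy': 439.77074718102944, 'cx': 317.52271288663667, 'cy': 241.26459734086146, 'distortion': array([0.01422498, 0.        , 0.        , 0.        , 0.        ]), 'origin': array([ 0.09621381, -0.95340359,  1.01364185]), 'orientation': array([ 0.40635137, -0.09411378, -0.18918501,  0.88894892])}
top {'fx': 468.7004633270231, 'fy': 468.7004633270231, 'cx': 316.5315884611272, 'cy': 242.1521671083063, 'distortion': array([-0.11607053,  0.        ,  0.        ,  0.        ,  0.        ]), 'origin': array([ 0.32228581, -0.01787393,  1.31752355]), 'orientation': array([-0.05463978,  0.06740398,  0.7117221 , -0.69708166])}
```

View pics/scene0.png

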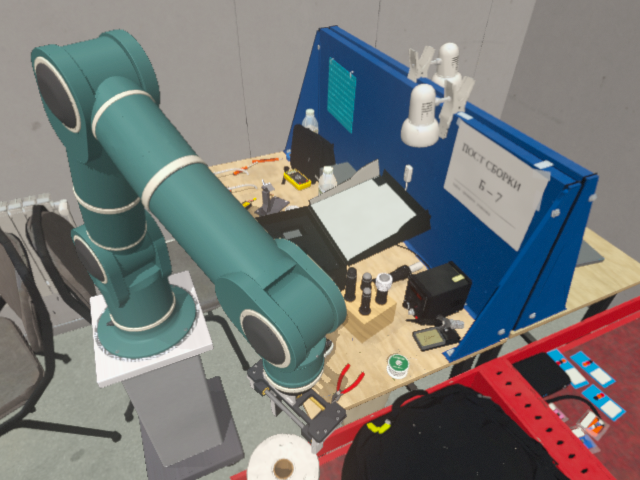

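View pics/top0.png

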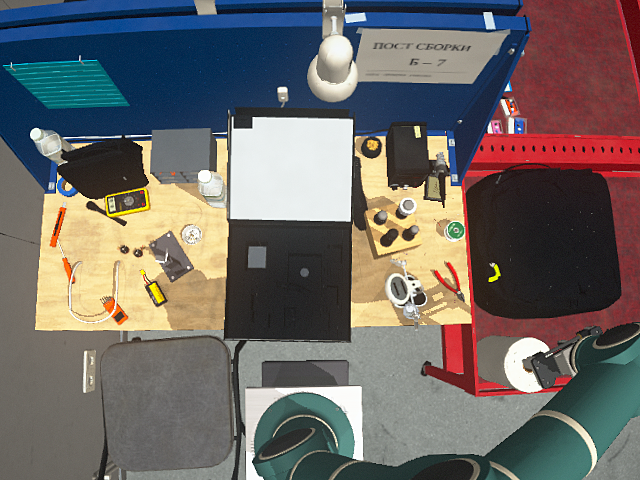

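The scene picture shows the block at about (370,310), with the bright ring at (383,282). The top view shows the ring at (406,206), the block at (395,230), the rest at (172,255), the lamp at (333,75) and the kit box at (290,280). Next I'll enlarge crops of these.

```bash
python3 - <<'E'
import cv2,numpy as np
s=cv2.imread("pics/scene0.png");t=cv2.imread("pics/top0.png")
def c(im,x,y,w,h): return cv2.resize(im[y:y+h,x:x+w],(400,300),interpolation=cv2.INTER_CUBIC)
m=np.vstack([np.hstack([c(s,330,255,100,75),c(t,355,185,100,75)]),np.hstack([c(s,230,165,80,60),c(t,120,220,80,60)])])
cv2.imwrite("pics/crops.png",m)
E
```

```text
(no output)
```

View pics/crops.png

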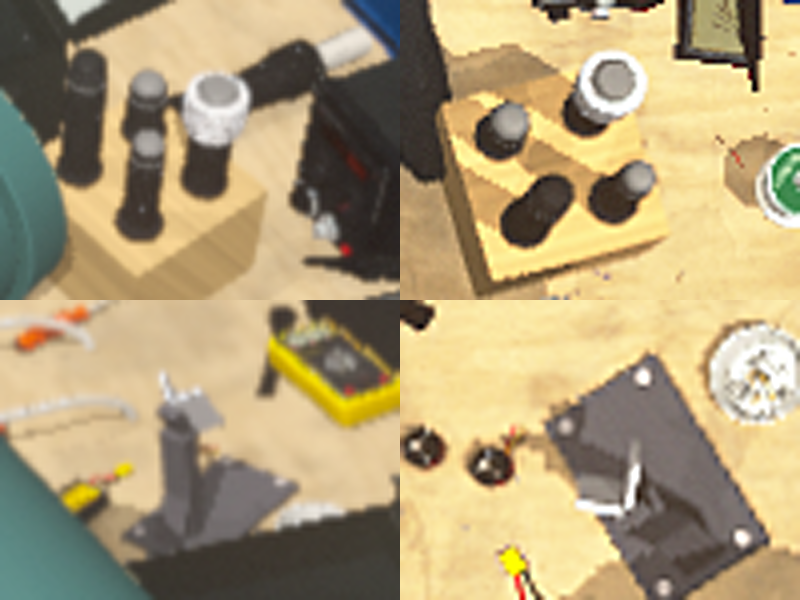

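The crops show the ring cap at top-view pixel (408.5,205) and the block top. They also show the rest plate corners and the V's upper end, with tips at about (155.4,261) and (167.2,248) and its vertex at (165.5,262). The V opens along the plate's long axis, away from the robot.

```bash
cat > h.py <<'E'
import numpy as np,cv2
from scipy.spatial.transform import Rotation as R
CAM={'scene':dict(f=439.7707,c=(317.5227,241.2646),k=.01422498,o=[.09621381,-.95340359,1.01364185],q=[.40635137,-.09411378,-.18918501,.88894892]),
'top':dict(f=468.70046,c=(316.53159,242.15217),k=-.11607053,o=[.32228581,-.01787393,1.31752355],q=[-.05463978,.06740398,.7117221,-.69708166])}
def ray(c,u,v):
    C=CAM[c]; K=np.array([[C['f'],0,C['c'][0]],[0,C['f'],C['c'][1]],[0,0,1.]])
    p=cv2.undistortPoints(np.array([[[u,v]]],float),K,np.array([C['k'],0,0,0,0]))[0,0]
    return np.array(C['o']),R.from_quat(C['q']).apply([p[0],-p[1],-1])
def onz(c,u,v,z):
    o,d=ray(c,u,v); return o+d*(z-o[2])/d[2]
E
python3 - <<'E'
from h import *
np.set_printoptions(precision=3,suppress=True)
P=lambda n,c,u,v,z:print(n,onz(c,u,v,z))
P('cap top','top',408.5,205,.183)
P('cap scn','scene',330+215/4,255+92/4,.183)
for n,u,v in [('L',440,103),('BR',668,237),('BL',490,285)]: P('blk '+n,'top',355+(u-400)/4,185+v/4,.085)
for n,u,v in [('tall?',560,190),('stub',507,120),('slim?',640,180)]: P(n,'top',355+(u-400)/4,185+v/4,.17)
f=lambda u,v:(120+(u-400)/5,220+(v-300)/5)
for n,u,v in [('T',652,355),('L',545,430),('R',770,540),('B',660,600)]: P('pl '+n,'top',*f(u,v),.008)
P('tipL','top',*f(578,505),.138);P('tipU','top',*f(636,442),.138)
P('vert','top',*f(627,512),.128)
P('magn','top',405,290,.25);P('magn','top',425,320,.25)
for u,v in [(228,220),(352,220),(352,340),(228,340)]: P('box','top',u,v,.118)
P('lidtop','top',232,110,.3);P('lidtop','top',354,110,.3)
P('lamp','top',333,80,.42);P('bottle','top',210,182,.2);P('spool','top',453,230,.036)
# scene V: tips
g=lambda u,v:(230+u/5,165+(v-300)/5)
P('scene V','scene',*g(165,380),.138);P('scene V','scene',*g(215,415),.138)
E
```

```text
cap top [ 0.61  -0.274  0.183]
cap scn [ 0.604 -0.284  0.183]
blk L [ 0.621 -0.176  0.085]
blk BR [ 0.526 -0.327  0.085]
blk BL [ 0.496 -0.204  0.085]
tall? [ 0.543 -0.238  0.17 ]
stub [ 0.589 -0.207  0.17 ]
slim? [ 0.549 -0.29   0.17 ]
pl T [0.591 0.374 0.008]
pl L [0.549 0.435 0.008]
pl R [0.483 0.303 0.008]
pl B [0.45  0.365 0.008]
tipL [0.487 0.371 0.138]
tipU [0.519 0.342 0.138]
vert [0.484 0.349 0.128]
magn [ 0.393 -0.24   0.25 ]
magn [ 0.324 -0.282  0.25 ]
box [0.595 0.189 0.118]
box [ 0.589 -0.136  0.118]
box [ 0.279 -0.126  0.118]
box [0.285 0.187 0.118]
lidtop [0.818 0.153 0.3  ]
lidtop [ 0.813 -0.133  0.3  ]
lamp [ 0.824 -0.078  0.42 ]
bottle [0.674 0.221 0.2  ]
spool [ 0.573 -0.431  0.036]
scene V [0.484 0.352 0.138]
scene V [0.502 0.296 0.138]
```

Emit:
play_rows(motion=[[0,0,-1,0],[0,0,-1,0],[0,0,-1,0],[0,0,-1,0],[0.8,-0.25,0,0]], fingers=0.2, grip_force=15)

```text
clock: 0.52
position: [0.2465, -0.5698, 0.321]
ee_rot: [0.982, 0.187, -0.0, 0.003]
contact_force: [-1.1, -0.8, 0.5]
gripper_width: 0.0641
grip_force: 0.0
```

Emit:
play_rows(motion=[[0.9,-0.28,0,0],[0.9,-0.28,0,0],[0.9,-0.28,0,0],[0.9,-0.28,0,0],[0.9,-0.28,0,0]])

```text
clock: 0.93
position: [0.3411, -0.4914, 0.3162]
ee_rot: [0.982, 0.19, -0.0, -0.0]
contact_force: [0.8, -0.8, 0.1]
gripper_width: 0.0566
grip_force: 0.0
```

Emit:
play_rows(motion=[[0.9,-0.28,0,0],[0.9,-0.28,0,0],[0.9,-0.28,0,0],[0.9,-0.28,0,0],[0.9,-0.28,0,0]])

```text
clock: 1.35
position: [0.4325, -0.417, 0.3161]
ee_rot: [0.982, 0.19, -0.0, -0.0]
contact_force: [-0.2, 0.2, 0.5]
gripper_width: 0.0563
grip_force: 0.0
```

Emit:
play_rows(motion=[[0.9,-0.28,0,0],[0.9,-0.28,0,0],[0.9,-0.28,0,0],[0.9,-0.28,0,0],[0,0,0,0]])

```text
clock: 1.77
position: [0.5082, -0.3544, 0.3159]
ee_rot: [0.981, 0.192, 0.0, -0.001]
contact_force: [0.5, 1.3, -0.5]
gripper_width: 0.0562
grip_force: 0.0
```

```bash
python3 - <<'E'
from rig import sense, imaging
import cv2,numpy as np
np.set_printoptions(precision=4,suppress=True)
s=sense(); print(s['clock'],s['position'],s['ee_rot'],s['joints'])
d=imaging.snapshot("wrist"); cv2.imwrite("pics/w1.png",d["frame"][:,:,::-1])
print({k:v for k,v in d.items() if k!="frame"})
E
```

```text
1.7667 [ 0.5082 -0.3544  0.3159] [ 0.9813  0.1924  0.0004 -0.0009] [ 0.693   0.3432 -0.1758  1.496   0.059   1.3084 -0.6716]
{'fx': 408.726231249281, 'fy': 408.726231249281, 'cx': 315.48930299694285, 'cy': 240.35668750972357, 'distortion': array([-0.053,  0.   ,  0.   ,  0.   ,  0.   ]), 'tool_from_camera': array([[-0.0019,  0.9664,  0.257 ,  0.0751],
       [ 1.    ,  0.0021, -0.0008, -0.0009],
       [-0.0013,  0.257 , -0.9664, -0.1685],
       [ 0.    ,  0.    ,  0.    ,  1.    ]])}
```

View pics/w1.png

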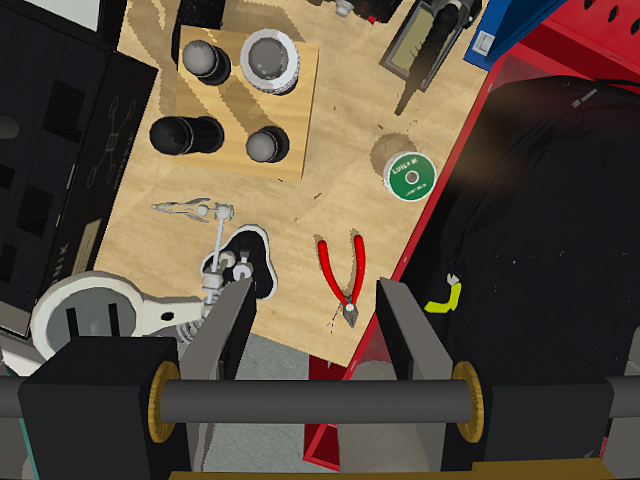

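The wrist view shows the torque driver's cap at about (270,56) in the far-right pocket, with the other three drivers at (202,60), (170,135) and (265,146). The magnifier is at the lower left.

```bash
cat >> h.py <<'E'
def wpix(u,v,z,d,s):
    K=np.array([[d['fx'],0,d['cx']],[0,d['fy'],d['cy']],[0,0,1.]])
    p=cv2.undistortPoints(np.array([[[u,v]]],float),K,np.array(d['distortion']))[0,0]
    T=np.array(d['tool_from_camera']); r=R.from_quat(s['ee_rot'])
    o=s['position']+r.apply(T[:3,3]); v=r.apply(T[:3,:3]@[p[0],-p[1],-1]); return o+v*(z-o[2])/v[2]
def intool(P,s): return R.from_quat(s['ee_rot']).inv().apply(np.array(P)-s['position'])/.025
E
python3 - <<'E'
from h import *
from rig import sense,imaging
np.set_printoptions(precision=4,suppress=True)
s=sense(); d=imaging.snapshot("wrist"); s=sense()
print(s['position'])
P=wpix(270,56,.183,d,s);print('cap',P, wpix(270,61,.175,d,s))
print('tool units',intool([P[0],P[1],.183],s))
E
```

```text
[ 0.5052 -0.3578  0.3159]
cap [ 0.6105 -0.2811  0.183 ] [ 0.6083 -0.281   0.175 ]
tool units [ 5.0553 -1.2685  5.3165]
```

Emit:
play_rows(motion=[[0.85,-0.2,0,0],[0.85,-0.2,0,0],[0.85,-0.2,0,0],[0.85,-0.2,0,0],[0.85,-0.2,0,0]])

```text
clock: 2.28
position: [0.5941, -0.2963, 0.3163]
ee_rot: [0.982, 0.189, -0.0, 0.0]
contact_force: [-0.1, -1.2, 0.6]
gripper_width: 0.0566
grip_force: 0.0
```

Emit:
play_rows(motion=[[0.78,-0.2,0,0],[0,0,0,-1],[0,0,0,-1],[0,0,0,-1],[0,0,0,-1]])

```text
clock: 2.7
position: [0.6096, -0.285, 0.3162]
ee_rot: [0.924, 0.383, -0.0, -0.0]
contact_force: [-0.3, 0.2, -0.6]
gripper_width: 0.0566
grip_force: 0.0
```

Emit:
play_rows(motion=[[0,0,0.7,-1],[0,0,0.7,0],[0,0,0.7,0],[0,0,0.7,0],[0,0,0.7,0]])

```text
clock: 3.12
position: [0.6094, -0.2852, 0.228]
ee_rot: [0.905, 0.426, -0.0, 0.0]
contact_force: [1.1, -0.3, 0.2]
gripper_width: 0.0563
grip_force: 0.0
```

Emit:
play_rows(motion=[[0,0,0,0],[0,0,0,0]])

```text
clock: 3.28
position: [0.6096, -0.2846, 0.2286]
ee_rot: [0.905, 0.426, -0.001, -0.0]
contact_force: [-0.1, -0.0, 0.1]
gripper_width: 0.0562
grip_force: 0.0
```

```bash
python3 - <<'E'
from h import *
from rig import sense, imaging
np.set_printoptions(precision=4,suppress=True)
d=imaging.snapshot("wrist"); s=sense(); cv2.imwrite("pics/w2.png",d["frame"][:,:,::-1])
print(s['clock'],s['position'],s['ee_rot'],s['joints'],s['moment'])
print('fixed target',intool([.6085,-.279,.172],s))
E
```

```text
3.3333 [ 0.6102 -0.2846  0.2297] [0.9046 0.4263 0.     0.0002] [ 0.5926  0.5104 -0.293   1.4583  0.1525  1.195  -0.4112] [-0.0067 -0.0001  0.0701]
fixed target [ 0.1293 -0.195   2.308 ]
```

View pics/w2.png

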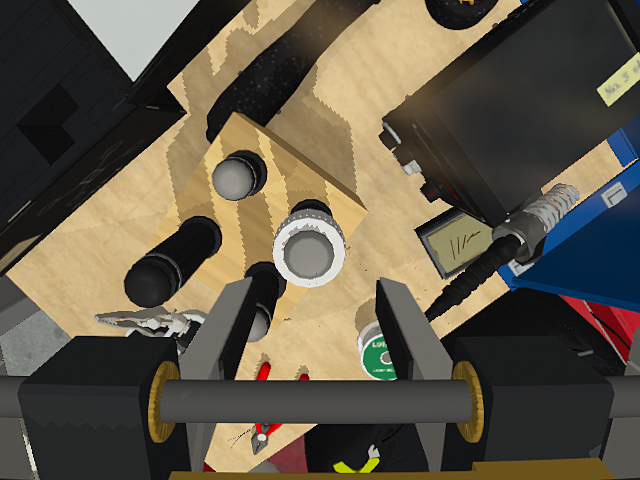

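The wrist view now shows the cap and ring centred at about (309,253), nearly midway between the fingers (midline at about column 315).

```bash
python3 - <<'E'
from h import *
from rig import sense,imaging
np.set_printoptions(precision=4,suppress=True)
d=imaging.snapshot("wrist"); s=sense()
P=wpix(309,253,.182,d,s);print(P,'tool units',intool([P[0],P[1],.172],s))
E
```

```text
[ 0.6142 -0.2739  0.182 ] tool units [ 0.4194 -0.1601  2.3268]
```

Emit:
play_rows(motion=[[0.33,-0.17,0.5,0],[0,0,0.6,0],[0,0,0.6,0],[0,0,0.6,0],[0,0,0,0]])

```text
clock: 3.8
position: [0.6116, -0.2747, 0.1699]
ee_rot: [0.904, 0.427, -0.001, -0.001]
contact_force: [0.0, -0.2, -1.0]
gripper_width: 0.0567
grip_force: 0.0
```

Emit:
play_rows(motion=[[0,0,0,0],[0,0,0,0],[0,0,0,0],[0,0,0,0]], fingers=-1, grip_force=15)

```text
clock: 4.13
position: [0.613, -0.2749, 0.1729]
ee_rot: [0.904, 0.427, 0.001, 0.001]
contact_force: [-1.6, 1.0, 7.6]
gripper_width: 0.0414
grip_force: 15.0
```

```bash
cat > m.py <<'E'
from rig import sense
import numpy as np
np.set_printoptions(precision=4,suppress=True)
s=sense();q=s['ee_rot'];print(round(s['clock'],2),s['position'],'yaw',round(2*np.arctan2(q[1],q[0]),4),'F',s['contact_force'],'M',s['moment'],'q7',s['joints'][6],'t7',s['joint_torque'][6],s['gripper_width'],s['grip_force'])
E
python3 m.py
```

```text
4.13 [ 0.613  -0.2749  0.1729] yaw 0.8817 F [-1.556   0.9626  7.598 ] M [0.1149 0.2449 0.0401] q7 -0.43932677453277214 t7 0.008310853445436805 0.04144926853606521 15.010781516321003
```

Emit:
play_rows(motion=[[0,0,0,0.8],[0,0,0,0.8],[0,0,0,0.8],[0,0,0,0.8],[0,0,0,0.8]])

```text
clock: 4.55
position: [0.6132, -0.2751, 0.1729]
ee_rot: [0.972, 0.237, 0.001, 0.001]
contact_force: [1.3, -0.8, 5.6]
gripper_width: 0.0411
grip_force: 15.0
```

```bash
python3 m.py
```

```text
4.55 [ 0.6132 -0.2751  0.1729] yaw 0.4778 F [ 1.335  -0.7719  5.5981] M [-0.3979 -0.3154 -0.0314] q7 -0.8051905450577995 t7 2.8650780022144318 0.04108913810105258 14.994972855783999
```

Emit:
play_rows(motion=[[0,0,0,0.8],[0,0,0,0.8],[0,0,0,0.8],[0,0,0,0.8],[0,0,0,0.8]])

```text
clock: 4.97
position: [0.6131, -0.2756, 0.1729]
ee_rot: [0.999, 0.039, 0.001, 0.001]
contact_force: [0.6, -2.5, 4.2]
gripper_width: 0.0414
grip_force: 15.0
```

```bash
python3 m.py
```

```text
4.97 [ 0.6131 -0.2756  0.1729] yaw 0.0775 F [ 0.6092 -2.4589  4.1796] M [-0.9818 -0.1703  0.0278] q7 -1.1676311866175215 t7 2.8353821486234665 0.04135533179642691 14.992024339735508
```

Emit:
play_rows(motion=[[0,0,0,0.8],[0,0,0,0.8],[0,0,0,0.4]])

```text
clock: 5.22
position: [0.613, -0.2757, 0.173]
ee_rot: [0.998, -0.062, 0.001, 0.001]
contact_force: [-0.0, -3.1, 5.3]
gripper_width: 0.041
grip_force: 15.0
```

```bash
python3 m.py
```

```text
5.22 [ 0.613  -0.2757  0.173 ] yaw -0.1234 F [-0.0116 -3.1306  5.2927] M [-0.8228  0.0263  0.0775] q7 -1.3495628218174824 t7 0.1629876997321844 0.04096834144193689 14.995923419483006
```

Emit:
play_rows(motion=[[0,0,0,0.5],[0,0,0,0.5]])

```text
clock: 5.38
position: [0.613, -0.2758, 0.173]
ee_rot: [0.994, -0.11, 0.001, 0.001]
contact_force: [0.6, -3.4, 6.4]
gripper_width: 0.0413
grip_force: 15.0
```

```bash
python3 m.py
```

```text
5.38 [ 0.613  -0.2758  0.173 ] yaw -0.2211 F [ 0.595  -3.3552  6.4047] M [-0.9704  0.1305 -0.0079] q7 -1.4380092904328172 t7 1.8372545018792152 0.04133127161363802 14.994600643403828
```

Emit:
play_rows(motion=[[0,0,0,0.5],[0,0,0,0.5]])

```text
clock: 5.55
position: [0.6128, -0.276, 0.173]
ee_rot: [0.987, -0.16, 0.001, 0.001]
contact_force: [-0.6, -4.6, 6.6]
gripper_width: 0.0413
grip_force: 15.0
```

```bash
python3 m.py
```

```text
5.55 [ 0.6128 -0.276   0.173 ] yaw -0.3211 F [-0.5506 -4.6266  6.6011] M [-1.3943  0.3301  0.5125] q7 -1.5284888054660866 t7 1.3098689541220665 0.04129252312048026 15.013238915707916
```

Emit:
play_rows(motion=[[0,0,0,0.4],[0,0,0,0],[0,0,0,0]])

```text
clock: 5.8
position: [0.6129, -0.276, 0.1729]
ee_rot: [0.984, -0.178, 0.001, 0.001]
contact_force: [0.1, -4.2, 4.6]
gripper_width: 0.0413
grip_force: 15.0
```

```bash
python3 m.py
```

```text
5.8 [ 0.6129 -0.276   0.1729] yaw -0.3587 F [ 0.1203 -4.2364  4.5895] M [-1.1936  0.0466  0.4634] q7 -1.5626045293786068 t7 -0.7784557901322842 0.04125790845938083 15.007004155777395
```

Emit:
play_rows(motion=[[0,0,0,-0.5],[0,0,0,0],[0,0,0,0]])

```text
clock: 6.05
position: [0.613, -0.2757, 0.173]
ee_rot: [0.988, -0.154, 0.001, 0.001]
contact_force: [0.3, -3.6, 5.3]
gripper_width: 0.0417
grip_force: 15.0
```

```bash
python3 m.py
```

```text
6.05 [ 0.613  -0.2757  0.173 ] yaw -0.3083 F [ 0.2549 -3.6207  5.2964] M [-0.8415 -0.0207 -0.023 ] q7 -1.5170103968875055 t7 0.3586789593100548 0.041697946060585855 15.009255954064429
```

Emit:
play_rows(motion=[[0,0,0,-0.5],[0,0,0,0],[0,0,0,0]])

```text
clock: 6.3
position: [0.6131, -0.2755, 0.1729]
ee_rot: [0.992, -0.129, 0.001, 0.001]
contact_force: [0.9, -1.7, 6.4]
gripper_width: 0.0413
grip_force: 15.0
```

```bash
python3 m.py
```

```text
6.3 [ 0.6131 -0.2755  0.1729] yaw -0.2581 F [ 0.8815 -1.6933  6.3614] M [-0.6053  0.0105 -0.0004] q7 -1.4717262555100024 t7 0.3666408732533455 0.041289417058666004 15.006864443421364
```

Emit:
play_rows(motion=[[0,0,0,-0.5],[0,0,0,0],[0,0,0,0]])

```text
clock: 6.55
position: [0.6132, -0.2752, 0.1729]
ee_rot: [0.995, -0.104, 0.001, 0.0]
contact_force: [0.5, -0.7, 5.6]
gripper_width: 0.0414
grip_force: 15.0
```

```bash
python3 m.py
```

```text
6.55 [ 0.6132 -0.2752  0.1729] yaw -0.208 F [ 0.4721 -0.6995  5.6139] M [-0.329  -0.1635 -0.0489] q7 -1.4264541672227442 t7 0.36464053206145763 0.041449609816946564 15.001979665830731
```

Emit:
play_rows(motion=[[0,0,0,-0.5],[0,0,0,0],[0,0,0,0]])

```text
clock: 6.8
position: [0.6132, -0.2749, 0.1729]
ee_rot: [0.997, -0.079, 0.001, 0.0]
contact_force: [0.8, -0.7, 6.3]
gripper_width: 0.0417
grip_force: 15.0
```

```bash
python3 m.py
```

```text
6.8 [ 0.6132 -0.2749  0.1729] yaw -0.1577 F [ 0.8259 -0.7286  6.3085] M [-0.067  -0.2611 -0.0666] q7 -1.38115379661774 t7 0.38299460895359516 0.04169224810644723 15.000507328659296
```

Emit:
play_rows(motion=[[0,0,0,-0.5],[0,0,0,0],[0,0,0,0]])

```text
clock: 7.05
position: [0.6133, -0.2749, 0.1729]
ee_rot: [0.999, -0.054, 0.001, 0.0]
contact_force: [0.5, 0.5, 5.1]
gripper_width: 0.0416
grip_force: 15.0
```

```bash
python3 m.py
```

```text
7.05 [ 0.6133 -0.2749  0.1729] yaw -0.1078 F [0.4856 0.4621 5.1102] M [ 0.0082 -0.2211 -0.0322] q7 -1.335888712344656 t7 0.40394154377281666 0.04161547722097371 15.000497689470649
```

Emit:
play_rows(motion=[[0,0,0,-0.5],[0,0,0,0],[0,0,0,0]])

```text
clock: 7.3
position: [0.6133, -0.2749, 0.173]
ee_rot: [1.0, -0.029, 0.001, 0.0]
contact_force: [1.9, 0.5, 5.2]
gripper_width: 0.0416
grip_force: 15.0
```

```bash
python3 m.py
```

```text
7.3 [ 0.6133 -0.2749  0.173 ] yaw -0.0578 F [1.911  0.5455 5.1756] M [ 0.1198 -0.2885 -0.0543] q7 -1.2905981473891113 t7 0.40973679162561893 0.041632034578254845 15.000565904192626
```

Emit:
play_rows(motion=[[0,0,0,-0.5],[0,0,0,0],[0,0,0,0]])

```text
clock: 7.55
position: [0.6133, -0.2748, 0.173]
ee_rot: [1.0, -0.004, 0.001, 0.0]
contact_force: [1.0, -0.4, 5.4]
gripper_width: 0.0415
grip_force: 15.0
```

```bash
python3 m.py
```

```text
7.55 [ 0.6133 -0.2748  0.173 ] yaw -0.0077 F [ 1.0363 -0.3636  5.3847] M [ 0.1305 -0.3004  0.0039] q7 -1.2452925819214897 t7 0.3689185995608568 0.04147936829023801 15.000599124468863
```

Emit:
play_rows(motion=[[0,0,0,-0.5],[0,0,0,0],[0,0,0,0]])

```text
clock: 7.8
position: [0.6132, -0.275, 0.1729]
ee_rot: [1.0, 0.021, 0.001, 0.0]
contact_force: [0.8, -1.0, 5.6]
gripper_width: 0.0415
grip_force: 15.0
```

```bash
python3 m.py
```

```text
7.8 [ 0.6132 -0.275   0.1729] yaw 0.0422 F [ 0.8382 -1.0484  5.5603] M [-0.2065 -0.2091  0.0106] q7 -1.199978803132174 t7 0.3249964490532875 0.041463380822970825 15.00106770079583
```

Emit:
play_rows(motion=[[0,0,0,-0.8],[0,0,0,0],[0,0,0,0]])

```text
clock: 8.05
position: [0.6132, -0.2749, 0.1729]
ee_rot: [0.998, 0.061, 0.001, 0.0]
contact_force: [1.7, 0.4, 5.9]
gripper_width: 0.0411
grip_force: 15.0
```

```bash
python3 m.py
```

```text
8.05 [ 0.6132 -0.2749  0.1729] yaw 0.1224 F [1.7058 0.4107 5.9382] M [-0.001  -0.2005  0.0289] q7 -1.1273036180893508 t7 0.5663357488811016 0.04113289073035769 15.000463603064418
```

Emit:
play_rows(motion=[[0,0,0,-0.8],[0,0,0,0],[0,0,0,0]])

```text
clock: 8.3
position: [0.6132, -0.2747, 0.1729]
ee_rot: [0.995, 0.101, 0.001, 0.0]
contact_force: [0.7, 0.9, 5.8]
gripper_width: 0.0415
grip_force: 15.0
```

```bash
python3 m.py
```

```text
8.3 [ 0.6132 -0.2747  0.1729] yaw 0.2026 F [0.6604 0.9358 5.7666] M [ 0.2407 -0.206  -0.0119] q7 -1.0547742977446093 t7 0.5978630483150482 0.04151927156003337 15.001646443270147
```

Emit:
play_rows(motion=[[0,0,0,-0.7],[0,0,0,0],[0,0,0,0]])

```text
clock: 8.55
position: [0.6132, -0.2747, 0.1729]
ee_rot: [0.991, 0.136, 0.001, 0.0]
contact_force: [0.1, 1.3, 6.9]
gripper_width: 0.0412
grip_force: 15.0
```

```bash
python3 m.py
```

```text
8.55 [ 0.6132 -0.2747  0.1729] yaw 0.2724 F [0.1219 1.2946 6.8784] M [ 0.2722 -0.1463 -0.0496] q7 -0.9914980328100435 t7 0.551201831549406 0.04118414461167008 15.001543276011944
```

Emit:
play_rows(motion=[[0,0,0,-0.7],[0,0,0,0],[0,0,0,0]])

```text
clock: 8.8
position: [0.6133, -0.2747, 0.1729]
ee_rot: [0.985, 0.17, 0.001, 0.0]
contact_force: [0.3, 0.6, 5.8]
gripper_width: 0.0414
grip_force: 15.0
```

```bash
python3 m.py
```

```text
8.8 [ 0.6133 -0.2747  0.1729] yaw 0.3424 F [0.2961 0.5811 5.8026] M [ 0.3194 -0.194  -0.0764] q7 -0.9280398685842671 t7 0.5525516532361507 0.041417756666977494 15.000918614678085
```

Emit:
play_rows(motion=[[0,0,0,-0.7],[0,0,0,0],[0,0,0,0]])

```text
clock: 9.05
position: [0.6133, -0.2748, 0.1729]
ee_rot: [0.979, 0.205, 0.001, 0.001]
contact_force: [1.8, 0.1, 5.6]
gripper_width: 0.0416
grip_force: 15.0
```

```bash
python3 m.py
```

```text
9.05 [ 0.6133 -0.2748  0.1729] yaw 0.4125 F [1.7906 0.1392 5.6277] M [ 0.2105 -0.2852  0.0875] q7 -0.864564780506356 t7 0.4684895183891058 0.041612692048476965 15.000589932315052
```

Emit:
play_rows(motion=[[0,0,0,-0.7],[0,0,0,0],[0,0,0,0]])

```text
clock: 9.3
position: [0.6132, -0.2747, 0.1729]
ee_rot: [0.971, 0.239, 0.001, 0.001]
contact_force: [0.3, 0.6, 5.5]
gripper_width: 0.0418
grip_force: 15.0
```

```bash
python3 m.py
```

```text
9.3 [ 0.6132 -0.2747  0.1729] yaw 0.4825 F [0.2758 0.6189 5.5432] M [ 0.1999 -0.1896  0.0976] q7 -0.8011286815542393 t7 0.4699668847024441 0.04179350541766504 15.000836779363453
```

Emit:
play_rows(motion=[[0,0,0,0],[0,0,0,0],[0,0,0,0],[0,0,0,0],[0,0,0,0]], fingers=0.1)

```text
clock: 9.72
position: [0.6123, -0.2747, 0.1714]
ee_rot: [0.971, 0.239, -0.0, -0.0]
contact_force: [0.2, -0.4, 0.5]
gripper_width: 0.0518
grip_force: 0.0
```

```bash
python3 m.py; python3 - <<'E'
from rig import imaging
import cv2
cv2.imwrite("pics/w3.png",imaging.snapshot("wrist")["frame"][:,:,::-1])
E
```

```text
9.72 [ 0.6123 -0.2747  0.1714] yaw 0.4818 F [ 0.222  -0.4119  0.5014] M [-0.0177 -0.0285  0.0224] q7 -0.8016840471465386 t7 0.00016011369552870747 0.051795095422008705 0.0
```

Emit:
play_rows(motion=[[0,0,0,0],[0,0,0,0],[0,0,0,0],[0,0,0,0]], fingers=-1, grip_force=20)

```text
clock: 10.1
position: [0.6123, -0.2747, 0.1714]
ee_rot: [0.971, 0.239, -0.0, -0.0]
contact_force: [0.7, -0.4, 0.5]
gripper_width: 0.0417
grip_force: 20.0
```

```bash
python3 m.py
```

```text
10.1 [ 0.6123 -0.2747  0.1714] yaw 0.4817 F [ 0.7448 -0.4441  0.541 ] M [-0.0772 -0.0855  0.0272] q7 -0.8017395036019608 t7 -0.0013367582505452447 0.04169049294170642 19.99895939603448
```

Emit:
play_rows(motion=[[0,0,-0.4,0],[0,0,-0.7,0],[0,0,-0.7,0],[0,0,-0.7,0],[0,0,-0.7,0]])

```text
clock: 10.52
position: [0.6123, -0.2745, 0.2529]
ee_rot: [0.971, 0.239, 0.0, -0.0]
contact_force: [-0.5, -0.2, -2.0]
gripper_width: 0.0418
grip_force: 20.0
```

Emit:
play_rows(motion=[[0,0,-0.7,0],[0,0,-0.7,0],[0,0,-0.7,0],[0,0,-0.7,0],[0,0,-0.7,0]])

```text
clock: 10.93
position: [0.6122, -0.2745, 0.3405]
ee_rot: [0.971, 0.239, 0.0, -0.0]
contact_force: [-0.4, 0.7, -2.6]
gripper_width: 0.0413
grip_force: 20.0
```

Emit:
play_rows(motion=[[0,0,-0.7,0],[0,0,-0.7,0],[0,0,-0.4,-0.4],[0,0,0,-0.4],[0,0,0,-0.4]])

```text
clock: 11.35
position: [0.6124, -0.2745, 0.3854]
ee_rot: [0.955, 0.297, 0.001, 0.0]
contact_force: [-0.7, -0.1, -2.1]
gripper_width: 0.0417
grip_force: 20.0
```

```bash
python3 m.py; python3 - <<'E'
import cv2,numpy as np
from rig import imaging
a=cv2.imread("pics/w3.png")[200:440,200:440]; b=imaging.snapshot("wrist")["frame"][:,:,::-1]
c=imaging.snapshot("scene")["frame"][200:320,300:420,::-1]
cv2.imwrite("pics/chk.png",np.hstack([cv2.resize(a,(240,360)),cv2.resize(b,(480,360)) [:, :],])if 0 else np.hstack([cv2.resize(b,(480,360)),cv2.resize(c,(320,360))]))
E
```

```text
11.35 [ 0.6124 -0.2745  0.3854] yaw 0.6039 F [-0.6772 -0.0691 -2.0594] M [-0.0058  0.0612 -0.0221] q7 -0.6577042788782665 t7 -1.5361429005861282 0.04174330053501229 19.99619923532009
```

View pics/chk.png

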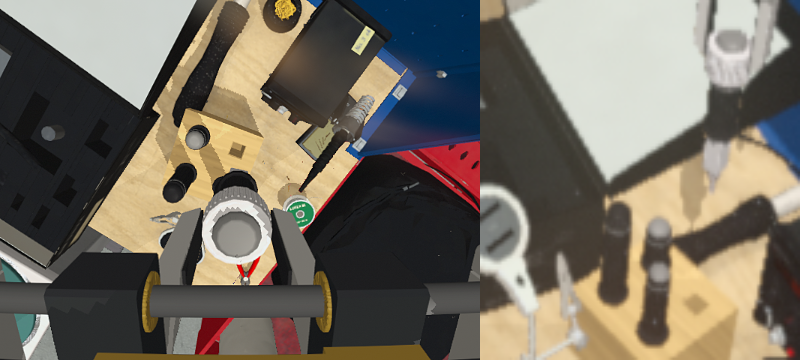

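The driver is out of the block. It hangs vertically, gripped on the ring, and the other three drivers are still in place. Next I'll carry it over to the rest.

Emit:
play_rows(motion=[[0.1,-0.4,0,0],[0.2,-0.7,0,0],[0.3,-0.9,0,0],[0.3,-0.9,0,0],[0.3,-0.9,0,0]])

```text
clock: 11.87
position: [0.5825, -0.1776, 0.384]
ee_rot: [0.955, 0.296, -0.0, -0.0]
contact_force: [1.1, -0.2, -1.7]
gripper_width: 0.0416
grip_force: 20.0
```

Emit:
play_rows(motion=[[0.3,-0.9,0,0],[0.3,-0.9,0,0],[0.3,-0.9,0,0],[0.3,-0.9,0,0],[0.3,-0.9,0,0]])

```text
clock: 12.28
position: [0.5495, -0.0637, 0.3841]
ee_rot: [0.955, 0.296, -0.0, 0.0]
contact_force: [0.7, 0.2, -2.6]
gripper_width: 0.042
grip_force: 20.0
```

Emit:
play_rows(motion=[[0.3,-0.9,0,0],[0.3,-0.9,0,0],[0.3,-0.9,0,0],[0.3,-0.9,0,0],[0.3,-0.9,0,0]])

```text
clock: 12.7
position: [0.5166, 0.0502, 0.3842]
ee_rot: [0.955, 0.296, 0.0, 0.0]
contact_force: [0.4, 0.0, -1.3]
gripper_width: 0.0416
grip_force: 20.0
```

Emit:
play_rows(motion=[[0.3,-0.9,0,0],[0.3,-0.9,0,0],[0.3,-0.9,0,0],[0.3,-0.9,0,0],[0.3,-0.9,0,0]])

```text
clock: 13.12
position: [0.4837, 0.1639, 0.3842]
ee_rot: [0.955, 0.296, 0.0, 0.0]
contact_force: [-0.2, 0.1, -1.5]
gripper_width: 0.0417
grip_force: 20.0
```

Emit:
play_rows(motion=[[0.3,-0.9,0,0],[0.3,-0.9,0,0],[0.3,-0.9,0,0],[0.3,-0.9,0,0],[0.3,-0.9,0,0]])

```text
clock: 13.53
position: [0.4509, 0.2778, 0.3842]
ee_rot: [0.955, 0.296, 0.0, 0.0]
contact_force: [0.6, 0.2, -1.5]
gripper_width: 0.0411
grip_force: 20.0
```

Emit:
play_rows(motion=[[0.3,-0.7,0,0],[0.1,-0.4,0,0],[0,0,0,0],[0,0,0,0]])

```text
clock: 13.87
position: [0.4446, 0.3046, 0.3839]
ee_rot: [0.955, 0.296, -0.0, 0.0]
contact_force: [-0.4, 0.0, -1.7]
gripper_width: 0.0412
grip_force: 20.0
```

```bash
python3 - <<'E'
import cv2,numpy as np,pickle
from rig import imaging,sense
d=imaging.snapshot("wrist"); s=sense(); pickle.dump((d,s),open("w4.pkl","wb"))
cv2.imwrite("pics/w4.png",cv2.resize(d["frame"][:,:,::-1],(800,600),interpolation=cv2.INTER_CUBIC))
E
python3 m.py
```

```text
13.92 [0.445  0.304  0.3839] yaw 0.6007 F [ 0.0014  0.306  -1.424 ] M [-0.0661 -0.0295  0.0207] q7 -1.7262156065811347 t7 -0.13050086796283722 0.041545648760963616 19.996152562089264
```

View pics/w4.png

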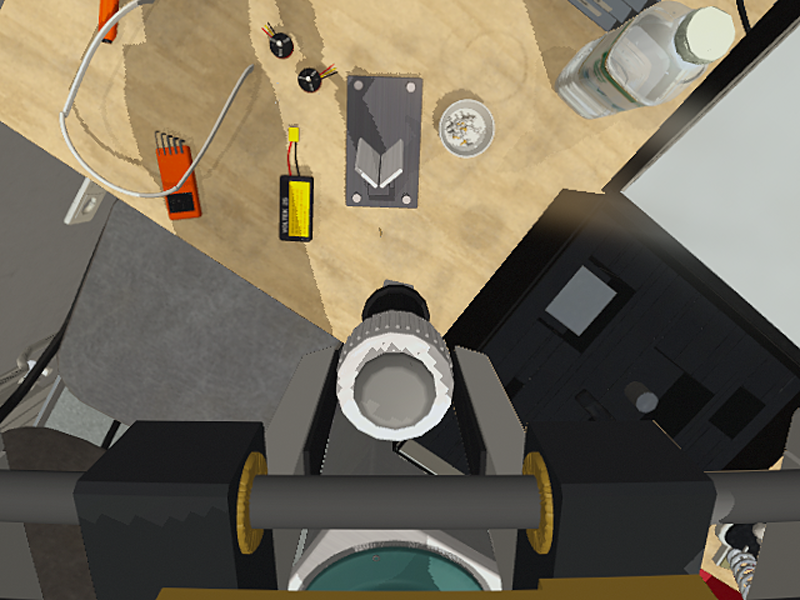

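The wrist view (scaled 1.25 times) shows the V's upper end with tips at (356,176) and (404,174), and its vertex at about (379,188). The plate corners are at (347,77), (421,75), (419,208) and (346,206), and the yaw is well aligned.

```bash
python3 - <<'E'
from h import *
import pickle
np.set_printoptions(precision=4,suppress=True)
d,s=pickle.load(open("w4.pkl","rb"))
f=lambda u,v,z:wpix(u/1.25,v/1.25,z,d,s)
c=[f(347,77,.008),f(421,75,.008),f(419,208,.008),f(346,206,.008)]
dn=(c[0]+c[1]-c[2]-c[3])/2; print('plate',np.mean(c,0),'yaw',np.arctan2(dn[1],dn[0]),np.linalg.norm(dn),np.linalg.norm(c[0]-c[1]))
a,b=f(356,176,.138),f(404,174,.138); t=a-b; print(a,b,np.linalg.norm(t),'yaw',np.arctan2(-t[0],t[1]))
D=np.array([np.cos(.6),np.sin(.6),0]); O=(a+b)/2+.0035*D; print('rest',O,'in tool mm',intool(O,s)*25, 'vert',f(379,188,.117))
for n,u,v,z in [('cap',394,390,None)]:
    zt=s['position'][2]; print('cap',[f(u,v,zt+h) for h in (.0,.01,.02)], s['position'])
E
```

```text
plate [0.5187 0.3681 0.008 ] yaw 0.582385173837937 0.1296621489624921 0.07379497186324387
[0.4829 0.3669 0.138 ] [0.5055 0.3364 0.138 ] 0.03798044871296091 yaw 0.6388096361306422
rest [0.4971 0.3536 0.138 ] in tool mm [ 71.1047 -11.576  245.9103] vert [0.4843 0.3466 0.117 ]
cap [array([0.4422, 0.3031, 0.3839]), array([0.446 , 0.3057, 0.3939]), array([0.4499, 0.3083, 0.4039])] [0.445  0.304  0.3839]
```

Emit:
play_rows(motion=[[0.5,-0.08,0,0],[0.9,-0.12,0,0],[0.9,-0.12,0,0],[0.9,-0.12,0,0],[0.9,0,0,0]])

```text
clock: 14.33
position: [0.5244, 0.3714, 0.3839]
ee_rot: [0.955, 0.295, 0.0, 0.0]
contact_force: [-0.1, -0.9, -1.3]
gripper_width: 0.0419
grip_force: 20.0
```

Emit:
play_rows(motion=[[0.74,0,0.4,0],[0,0,0.8,0],[0,0,0.8,0],[0,0,0.8,0],[0,0,0.8,0]])

```text
clock: 14.75
position: [0.5391, 0.3808, 0.2929]
ee_rot: [0.955, 0.295, -0.0, 0.0]
contact_force: [0.9, 0.5, -2.3]
gripper_width: 0.042
grip_force: 20.0
```

Emit:
play_rows(motion=[[0,0,0.8,0],[0,0,0.8,0],[0,0,0.8,0],[0,0,0.8,0],[0,0,0.38,0]])

```text
clock: 15.17
position: [0.5386, 0.3802, 0.202]
ee_rot: [0.955, 0.295, -0.001, 0.001]
contact_force: [-0.2, -0.4, -2.4]
gripper_width: 0.0415
grip_force: 20.0
```

Emit:
play_rows(motion=[[0,0,0,0],[0,0,0,0]], grip_force=9)

```text
clock: 15.33
position: [0.5389, 0.3818, 0.2049]
ee_rot: [0.955, 0.296, -0.0, 0.0]
contact_force: [-0.2, 0.1, -1.4]
gripper_width: 0.042
grip_force: 9.0
```

```bash
python3 - <<'E'
import cv2,numpy as np,pickle
from rig import imaging,sense
d=imaging.snapshot("wrist"); s=sense(); pickle.dump((d,s),open("w5.pkl","wb"))
t=imaging.snapshot("scene")["frame"][150:240,220:310,::-1]
cv2.imwrite("pics/w5.png",np.hstack([cv2.resize(d["frame"][:,:,::-1],(480,360)),cv2.resize(t,(320,360),interpolation=cv2.INTER_CUBIC)]))
E
python3 m.py
```

```text
15.43 [0.539  0.3825 0.2059] yaw 0.6013 F [ 0.0159 -0.1968 -2.0302] M [ 0.0025 -0.0091 -0.0023] q7 -1.8660975386270098 t7 0.004145806306041777 0.042047192278365626 8.996677142567933
```

View pics/w5.png

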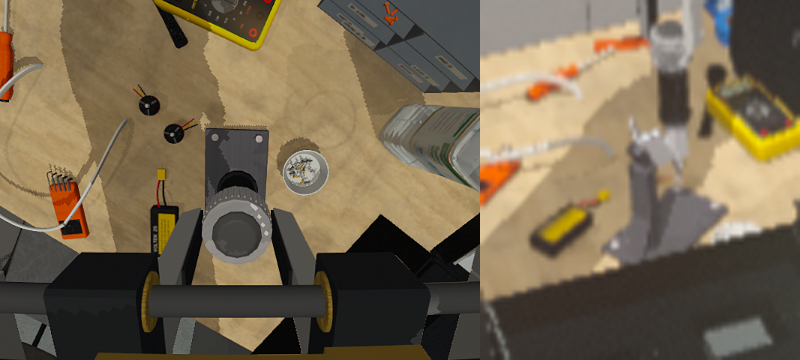

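The wrist view and the scene crop show the driver hanging upright on the downhill side of the V. Next I'll press it back into the V.

Emit:
play_rows(motion=[[-0.3,0,0.1,0],[-0.3,0,0.1,0],[-0.3,0,0.1,0],[-0.3,0,0.1,0],[-0.3,0,0.1,0]])

```text
clock: 15.85
position: [0.5068, 0.3609, 0.1921]
ee_rot: [0.955, 0.296, 0.0, -0.0]
contact_force: [-0.0, 2.3, 0.2]
gripper_width: 0.0417
grip_force: 9.0
```

```bash
python3 m.py
```

```text
15.85 [0.5068 0.3609 0.1921] yaw 0.602 F [-0.0026  2.2949  0.1939] M [ 0.4641 -0.0359  0.0634] q7 -1.872308735719044 t7 0.015465084579773247 0.041676763396887806 8.995246316771954
```

Emit:
play_rows(motion=[[-0.3,0,0,0],[-0.3,0,0,0],[-0.2,0,0,0],[0,0,0,0]])

```text
clock: 16.18
position: [0.4904, 0.3494, 0.1923]
ee_rot: [0.955, 0.296, 0.0, 0.0]
contact_force: [-1.3, 0.9, 0.5]
gripper_width: 0.0415
grip_force: 9.0
```

```bash
python3 m.py; python3 - <<'E'
import cv2,numpy as np,pickle
from rig import imaging,sense
d=imaging.snapshot("wrist"); t=imaging.snapshot("scene")["frame"][150:240,220:310,::-1]
cv2.imwrite("pics/w6.png",np.hstack([cv2.resize(d["frame"][:,:,::-1],(480,360)),cv2.resize(t,(320,360),interpolation=cv2.INTER_CUBIC)]))
E
```

```text
16.18 [0.4904 0.3494 0.1923] yaw 0.6019 F [-1.3071  0.914   0.5435] M [0.3088 0.001  0.0292] q7 -1.870198680622793 t7 -0.0032293567346641794 0.04152603916030253 8.995554666034877
```

View pics/w6.png

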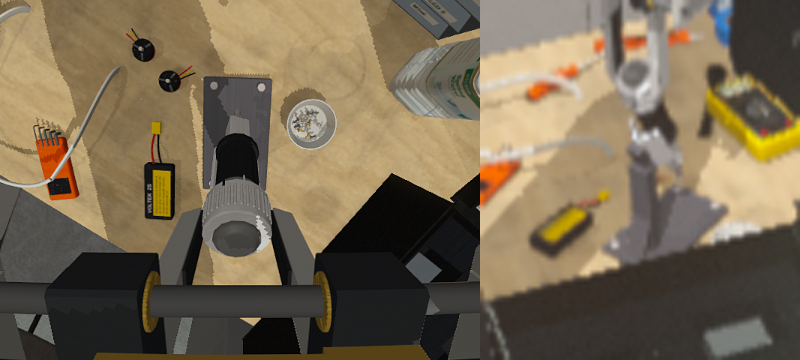

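The driver is tilting into the V, and the forces are small with a slight sideways push. I'll shift about 2 mm sideways, finish the tilt, then slide down the slope.

Emit:
play_rows(motion=[[-0.2,-0.08,0.06,0],[-0.2,0,0.06,0],[0,0,0,0]])

```text
clock: 16.53
position: [0.4808, 0.3454, 0.1885]
ee_rot: [0.955, 0.297, -0.0, 0.0]
contact_force: [-0.3, 0.2, -1.7]
gripper_width: 0.0413
grip_force: 9.0
```

```bash
python3 m.py
```

```text
16.53 [0.4808 0.3454 0.1885] yaw 0.6022 F [-0.3331  0.2312 -1.7388] M [ 0.347  -0.0703 -0.002 ] q7 -1.874091888626831 t7 -0.0817758310586214 0.04128437346930545 8.9638726785779
```

Emit:
play_rows(motion=[[0.12,0,0.26,0],[0.12,0,0.26,0],[0,0,0,0]])

```text
clock: 16.78
position: [0.4867, 0.3492, 0.1743]
ee_rot: [0.955, 0.296, -0.001, 0.0]
contact_force: [0.9, 1.4, -1.8]
gripper_width: 0.0411
grip_force: 9.0
```

```bash
python3 m.py; python3 - <<'E'
import cv2,numpy as np,pickle
from rig import imaging,sense
d=imaging.snapshot("wrist"); t=imaging.snapshot("scene")["frame"][150:240,220:310,::-1]
cv2.imwrite("pics/w7.png",np.hstack([cv2.resize(d["frame"][:,:,::-1],(480,360)),cv2.resize(t,(320,360),interpolation=cv2.INTER_CUBIC)]))
E
```

```text
16.78 [0.4867 0.3492 0.1743] yaw 0.6016 F [ 0.9286  1.4073 -1.7947] M [ 0.3408 -0.2397  0.048 ] q7 -1.8831571978264328 t7 -0.1730529824271798 0.04112835031119277 8.96525603136979
```

View pics/w7.png

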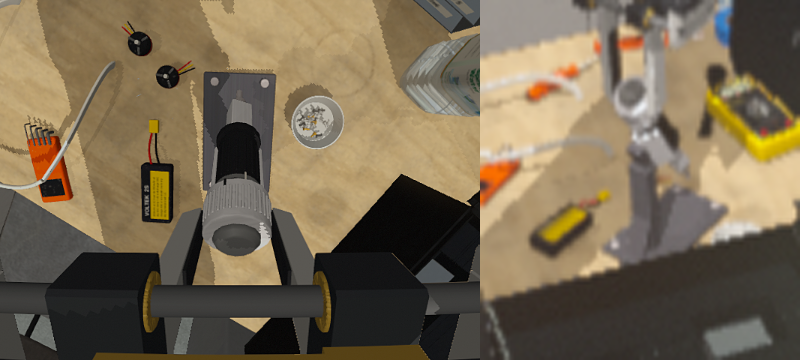

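The driver lies in the V with the handle between the walls and the ring just above the trough's upper end. That was the last picture I can view, so I'll go on by force: ease it down until the ring meets the end.

Emit:
play_rows(motion=[[0.09,0,0.15,0],[0,0,0,0]])

```text
clock: 17.05
position: [0.4886, 0.3504, 0.1717]
ee_rot: [0.955, 0.296, -0.0, 0.0]
contact_force: [0.9, 0.3, -2.2]
gripper_width: 0.0412
grip_force: 9.0
```

Emit:
play_rows(motion=[[0.09,0,0.15,0],[0,0,0,0]])

```text
clock: 17.22
position: [0.4904, 0.3517, 0.1679]
ee_rot: [0.955, 0.296, -0.0, 0.0]
contact_force: [1.9, 0.8, -1.8]
gripper_width: 0.0414
grip_force: 9.0
```

Emit:
play_rows(motion=[[0.04,0,0.08,0],[0,0,0,0]])

```text
clock: 17.38
position: [0.4911, 0.3522, 0.1661]
ee_rot: [0.955, 0.296, -0.0, 0.0]
contact_force: [-0.8, 1.1, -1.8]
gripper_width: 0.0412
grip_force: 9.0
```

```bash
python3 m.py
```

```text
17.38 [0.4911 0.3522 0.1661] yaw 0.6018 F [-0.7783  1.0856 -1.8073] M [-0.0194 -0.0651  0.0072] q7 -1.888949562755268 t7 -0.02346461929846555 0.0412050506892602 8.989747980376706
```

Emit:
play_rows(motion=[[0.04,0,0.08,0],[0,0,0,0]])

```text
clock: 17.55
position: [0.4919, 0.3529, 0.1641]
ee_rot: [0.955, 0.296, -0.0, 0.0]
contact_force: [1.0, -0.2, -1.9]
gripper_width: 0.0413
grip_force: 9.0
```

Emit:
play_rows(motion=[[0.04,0,0.08,0],[0,0,0,0]])

```text
clock: 17.72
position: [0.4929, 0.3537, 0.1626]
ee_rot: [0.955, 0.296, 0.0, -0.0]
contact_force: [0.0, -0.7, 2.5]
gripper_width: 0.041
grip_force: 9.0
```

```bash
python3 m.py
```

```text
17.72 [0.4929 0.3537 0.1626] yaw 0.6019 F [ 0.0192 -0.7422  2.5015] M [-0.1502  0.0878  0.0109] q7 -1.8914591007022539 t7 -0.020746099180541933 0.04103262674663149 9.006122950231656
```

The ring has met the upper end at z = 0.1626, close to the predicted 0.1616. Now I'll release and rise.

Emit:
play_rows(motion=[[0,0,0,0],[0,0,0,0],[0,0,0,0],[0,0,0,0],[0,0,0,0]], fingers=0.4)

```text
clock: 18.13
position: [0.4928, 0.3535, 0.1625]
ee_rot: [0.955, 0.296, -0.0, -0.0]
contact_force: [-0.3, 0.5, 0.0]
gripper_width: 0.066
grip_force: 0.0
```

Emit:
play_rows(motion=[[0,0,-0.2,0],[0,0,-0.4,0],[0,0,-0.8,0],[0,0,-0.8,0],[0,0,-0.8,0]])

```text
clock: 18.55
position: [0.4927, 0.3536, 0.2393]
ee_rot: [0.955, 0.296, 0.0, -0.0]
contact_force: [-0.2, 0.0, 0.3]
gripper_width: 0.0656
grip_force: 0.0
```

Emit:
play_rows(motion=[[-0.8,0,-0.8,0],[-0.8,0,-0.8,0],[-0.8,0,-0.5,0],[-0.6,0,0,0],[0,0,0,0]])

```text
clock: 18.97
position: [0.4295, 0.3104, 0.292]
ee_rot: [0.955, 0.297, 0.001, 0.0]
contact_force: [0.5, -0.5, -0.2]
gripper_width: 0.0658
grip_force: 0.0
```

```bash
python3 m.py; python3 - <<'E'
from h import *
from rig import imaging,sense
np.set_printoptions(precision=4,suppress=True)
d=imaging.snapshot("wrist"); s=sense()
cv2.imwrite("pics/w8.png",d["frame"][:,:,::-1])
# predicted pixels of collar, ring top, tip with estimated rest pose; crude text view of surroundings
D=np.array([np.cos(.6),np.sin(.6),0]);ax=-.5*D+[0,0,.866]
O=np.array([.5013,.3562,.14])
T=np.array(d['tool_from_camera']);r=R.from_quat(s['ee_rot'])
def px(P):
    p=T[:3,:3].T@(r.inv().apply(P-s['position'])-T[:3,3]); return d['cx']+d['fx']*p[0]/-p[2], d['cy']-d['fy']*p[1]/-p[2]
for n,t in [('tip',-.132),('flange',-.058),('handle mid',-.03),('collar',0),('ring top',.028),('cap',.036)]: print(n,np.round(px(O+ax*t)))
g=cv2.cvtColor(d["frame"],cv2.COLOR_RGB2GRAY); u,v=map(int,px(O))
print(cv2.resize(g[v-80:v+80,u-80:u+80],(32,32),interpolation=cv2.INTER_AREA)//26)
E
```

```text
18.97 [0.4295 0.3104 0.292 ] yaw 0.6023 F [ 0.5312 -0.5252 -0.1774] M [-0.0571  0.0036  0.0097] q7 -1.7849427452448534 t7 0.41140791960060596 0.06582434051801861 0.0
tip [318.  53.]
flange [318.  86.]
handle mid [319. 101.]
collar [319. 120.]
ring top [319. 140.]
cap [319. 146.]
[[2 2 1 ... 7 6 6]
 [1 2 1 ... 6 6 6]
 [3 2 2 ... 5 5 5]
 ...
 [5 1 6 ... 6 6 6]
 [5 1 6 ... 6 6 6]
 [1 2 6 ... 6 6 6]]
```

```bash
python3 - <<'E'
import cv2,numpy as np
g=cv2.cvtColor(cv2.imread("pics/w8.png"),cv2.COLOR_BGR2GRAY)
a=cv2.resize(g[30:180,255:385],(33,30),interpolation=cv2.INTER_AREA)
for i,r in enumerate(a): print(30+i*5,''.join('0123456789'[min(9,x//26)] for x in r))
E
```

```text
30 334445554444555666676666666666666
35 233445533333334444445555566666667
40 265544423432333344444444456666666
45 466654423542223344444576456666666
50 666654422223333343334454456666666
55 776655422223334544333344456666555
60 777655422223335455533334456664444
65 777765422222321112333333356654456
70 777775422222111111123333356644566
75 777776422221001111112333366544667
80 777777422220000011111333366645665
85 776777522220000000111333366646665
90 777667522221234554311333366666665
95 777777532245555555444433366666676
100 777766532355555555545433366666657
105 777776433555555555555533366666665
110 777777534567655556875543466666667
115 777777435688744445888653466666666
120 777777536886433333478853466666666
125 777777437864453333348873466666666
130 777777438854554333446873566666676
135 777777437844554335546873567666676
140 777777435864555555547853576776666
145 777777433685455555468633566776666
150 667777434568754455785333666666677
155 666677436733567877535743666666677
160 666667544333333333333433666666666
165 666666676677777777666666666666666
170 666666666667777777666666666666666
175 666666666666777766666666666666666
```

```bash
python3 - <<'E'
from h import *
from rig import imaging,sense
d=imaging.snapshot("wrist"); s=sense()
D=np.array([np.cos(.6),np.sin(.6),0]);O=np.array([.5013,.3562,.14])
T=np.array(d['tool_from_camera']);r=R.from_quat(s['ee_rot'])
def px(P):
    p=T[:3,:3].T@(r.inv().apply(P-s['position'])-T[:3,3]); return d['cy']-d['fy']*p[1]/-p[2]
for sh in (0,.005):
  for deg in (20,30,40):
    a=np.radians(deg);ax=-np.sin(a)*D+[0,0,np.cos(a)];x=np.cos(a)*D+np.array([0,0,np.sin(a)])
    f=lambda t,h:round(px(O+sh*D+ax*t+x*h))
    print(sh,deg,'ringtop',f(.028,.021),f(.028,-.021),'ring bottom edge',f(0,.021),'flange edge',f(-.062,.0175),f(-.054,.0175),'nose end',f(-.104,.009))
E
```

```text
0 20 ringtop 103 162 ring bottom edge 92 flange edge 76 78 nose end 75
0 30 ringtop 113 165 ring bottom edge 94 flange edge 64 68 nose end 55
0 40 ringtop 122 167 ring bottom edge 96 flange edge 53 58 nose end 35
0.005 20 ringtop 95 155 ring bottom edge 84 flange edge 70 72 nose end 69
0.005 30 ringtop 105 159 ring bottom edge 86 flange edge 57 61 nose end 49
0.005 40 ringtop 114 161 ring bottom edge 89 flange edge 46 51 nose end 29
```

The last frame's edges (ring top 109 to 157, ring lower edge 91, flange 65, nose 53) match a driver seated at 30° from vertical. I'm handing in.

```bash
python3 -c "
from rig import job_done
print(job_done())"
```

```text
the job is handed in; nothing more can be done
None
```

I turned the torque driver's ring to its stop and back two clicks, then laid the driver in the V rest bit down with the ring against the upper end, let go and handed the job in at about 19 s; the click count comes from wrist-torque readings and the final seating from one last camera frame, and no verdict was returned.

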